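# Tip the enclosure lid over onto the machine bed

## Task

Turn the grey enclosure lid over onto the raised machine bed without gripping it: with your fingertips push it along the bench until it lies against the front edge of the bed, tip it up there on its far edge and flip it over onto the bed, so that its frame side faces up. Then push the lid back until no part of it hangs over the bed's front edge. Do not pinch the lid or lift it clear, push with moderate force, and leave the bottle, tape roll, screwdriver and mug where they are.

Things in the scene. Friction and masses are not known exactly. Their poses are not given: they have to be found in the camera images.
- bed: Raised machine bed: fixed aluminium plate 220 mm deep, 620 wide, 19 high, standing on the bench (bench top at height 0). Origin: middle of its front edge (towards the robot) at bench height. x points level away from the robot across the bed (its upright front face is the plane x = 0), y along the front edge, z up; its top is at z = 19 mm.
- lid: Loose grey lid, 80-170 g: plate 90 (x) by 110 (y) by 4 mm, its near 12 mm a grippy rubber strip, with a hollow frame, 75 by 80 mm outside, 12 high, walls 4 on one face, flush with the far (+x) edge, 15 mm in elsewhere. Origin: under the plate's centre, at the frame's free side. z (frame to plate) is up at the start (frame on bench, rim 12-16 mm above it), down when turned over.
- lid_edge (a point): Middle of the lid's far long edge (45 mm along lid x, half-way through the plate), which goes against the bed and on which the lid tips. Starts 20-60 mm short of the bed, lid x within 0.3 rad of the bed's x. Flipped, the lid rests plate on bed (19-23 mm above the bench), frame up (to 35 mm), and this edge is nearest the robot, hanging some 17 mm over the bed's front.
- lid_corner_a (a point): Left end of that edge (55 mm along the lid's y from lid_edge).
- lid_corner_b (a point): Right end of that edge (55 mm against the lid's y from lid_edge).
- bottle: Closed white bottle, 50 mm across, 120 mm high, standing on the bed to one side; origin under its centre. To be left alone.
- tape: Roll of tape lying on the bed to one side, 76 mm across, 24 mm high; origin under its centre. To be left alone.
- driver: Screwdriver with black handle lying on the bench beside the work, about 200 mm long; origin under it, x along it. To be left alone.
- mug: White mug, 76 mm across, 90 mm high, standing on the bench on the other side; origin under its centre. To be left alone.
Not all that is in view belongs to the job. Of the things like the lid, leave any that is yellow; of the rest the larger one is meant.

How it is judged:
By the outcome, as a careful person would: the job done as asked, in the order asked, and still so for the second after the job is handed in, with the robot touching nothing.
It also fails if it takes over 67 s, if anything falls off the work surface, if the arm or the gripper's body presses on something with over 40 N, if the wrist force passes 120 N, or if a joint passes its speed limit or range.

## Robot

A 7-joint arm with a two-finger parallel gripper is mounted at the origin on the work surface. World frame = base frame: x ahead of the robot, y to its left, z up, the work surface at z = 0. Lengths are in m, angles in rad, forces in N, time in s.
With the tool pointing down it reaches from about 0.425 to 0.925 m from the base axis. Payload 6.8 kg.
Tool frame: the origin (TCP) lies on the front face of the gripper's body, between the roots of the fingers; the fingertips stand 73 mm ahead of it and the grasp point (between the pads) lies 54 mm ahead of it; z points along the fingers, y is the line along which they close (so a half turn about z gives the same grasp; the last joint's range is limited). The gripper opens to 85 mm and grips with 20 to 120 N. Pads are 22 mm wide; open, the fingers measure 114 mm over their backs; the gripper's body (76 mm by 85 mm) begins 54 mm behind the grasp point. The pads swing forward as they close: fully open they stand 13 mm farther back than shut.
Start: joints at [1.006, 0.477, 0.022, 1.555, -0.011, 1.109, -0.083], TCP at [0.298, -0.606, 0.304] pointing down, gripper open.
Joint ranges: [-2.96, 2.96], [-0.34, 2.1], [-1.41, 1.46], [0.24, 2.44], [-1.37, 4.51], [0.17, 1.92], [-2.96, 2.96]. Speed limits (rad/s): [2.39, 2.39, 3.14, 3.14, 3.14, 3.14, 3.14].

## Interface

Orientations are given as a unit quaternion [w, x, y, z].
In Python, from station import bot, optics gives the robot as it stands.
- The arm moves only by the tool drive_tool, never from a script. Its argument "deltas" is a list of rows, each an object with "gripper": the closure in counts, from 0 (fully open) to 255 (shut); "offset": the shift along the tool's x, y, z in units of 1000 mm (1.0 is 1000 mm), a list of three; "angular": the turn, a rotation vector about the tool's x, y, z in units of 45 degrees (1.0 is 45 degrees), a list of three. In form: [{"gripper": gripper, "offset": [dx, dy, dz], "angular": [rx, ry, rz]}, ...]. A call has 1 to 5 rows; each row is the pose to reach, as a shift and turn from the pose commanded when the call began, along the tool's axes at that moment; what a row does not reach only later rows make up. A row lasts 1/10 s, in which the tool goes at most 50 mm and 8.59 degrees, less where a joint would pass 70% of its speed; a pose out of reach is approached as far as the arm can. A call with a number of a shift or a turn outside -1 to 1 is refused whole. A call with a gripper value outside its range is refused whole. The fingers move at their own pace and stop on an object; "grip_force" is the grip in N (left out, the last holds). Time passes only in rows, so rows that repeat a pose let the fingers close. It gives the time, the measured TCP pose, the force, the opening and the grip force at its end, in the units of the state.
- bot.get_obs(): the state, without advancing time (a new reading comes with each control period).
- optics.read_camera(name): name is "scene" or "top"; returns the picture (420x560x3 uint8, blue, green, red); there is no depth.
- optics.camera_model(name): a dict with "fx", "fy", "cx", "cy" (pixels), "cam_to_world" (4x4, takes a point from camera to world coordinates). Camera axes: x right, y up, looking along -z (the intrinsics and any distortion apply to the point x, -y, -z); pixel columns grow to the right and rows downward; lengths in m; the calibration is good to about 2 mm. A picture is of the moment at which its call begins. camera_model takes no time and is no camera call.
- bot.hand_in(): hands the job in; it is judged then, once.
The state is a dict: "t": time; "q": joint angles; "joint_vel": joint speeds; "joint_torque": joint torques, N m; "eef_pos": TCP position; "tool_rot": TCP orientation; "contact_force": force on the tool from outside, world axes, zero at the start; "torque": the same for the moment, N m; "gripper_width": opening from 0.0 (shut) to 1.0 (fully open); "grasp_force": force on a finger pad.
Only numpy, scipy, OpenCV 4.12 (cv2) and the standard library are available. Lean on these libraries where they do the work, as an engineer would, in place of code of your own. Each camera call takes 0.05 s, during which the arm holds its last target. There are 200 camera calls.

## Working session

There is one attempt and no reset: what is moved stays moved. The work goes in short steps, Python scripts to look and compute and a tool call to move; the robot and the scene stay as the last step left them, time stands still between calls to the robot, and variables do not carry over. Pictures are saved under pics/ and viewed, at most 10 in all, crops included, and the job is handed in when it is done.

Besides the shell and the picture viewer there is one more tool, called as name(argument=value, ...) on one line, values as JSON. drive_tool: Moves the arm, as the interface text tells. Its arguments: {"type":"object","properties":{"deltas":{"type":"array"},"grip_force":{"type":"number"}},"required":["deltas"]}

```bash
mkdir -p pics; ls; python3 - <<'E'
from station import bot, optics
import cv2
for n in("scene","top"):
    im=optics.read_camera(n); cv2.imwrite(f"pics/{n}0.png",im)
    m=optics.camera_model(n); print(n,m)
o=bot.get_obs(); print(o["t"],o["eef_pos"],o["tool_rot"],o["contact_force"])
E
```

```text
pics
scene {'fx': 445.61494743208226, 'fy': 445.61494743208226, 'cx': 286.13115799487815, 'cy': 210.23410776082156, 'cam_to_world': array([[ 0.37133501, -0.68737403,  0.62420129,  1.18776148],
       [ 0.92845886,  0.26864223, -0.25650634, -0.23652174],
       [ 0.00862897,  0.674795  ,  0.73795477,  0.76823761],
       [ 0.        ,  0.        ,  0.        ,  1.        ]])}
top {'fx': 416.22097073342013, 'fy': 416.22097073342013, 'cx': 287.55399265826594, 'cy': 215.250613222047, 'cam_to_world': array([[ 0.01441075,  0.99649937, -0.08234891,  0.50740844],
       [-0.99977508,  0.01307842, -0.01669575, -0.00837569],
       [-0.01556031,  0.08257099,  0.9964637 ,  1.11313356],
       [ 0.        ,  0.        ,  0.        ,  1.        ]])}
0.1 [ 0.29754246 -0.6054195   0.30301185] [-8.06981690e-04  9.74037892e-01  2.26383483e-01 -2.29246692e-04] [ 0.3959029   0.37036009 -0.32780872]
```

View pics/top0.png

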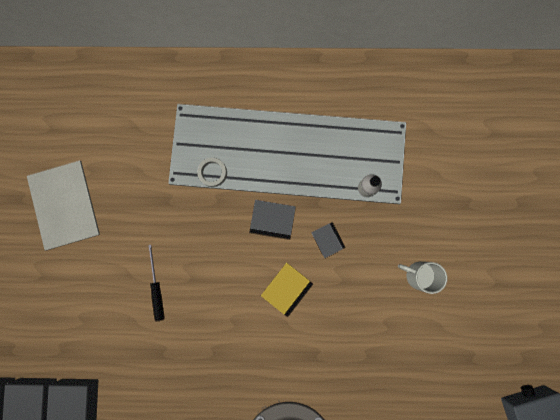

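View pics/scene0.png

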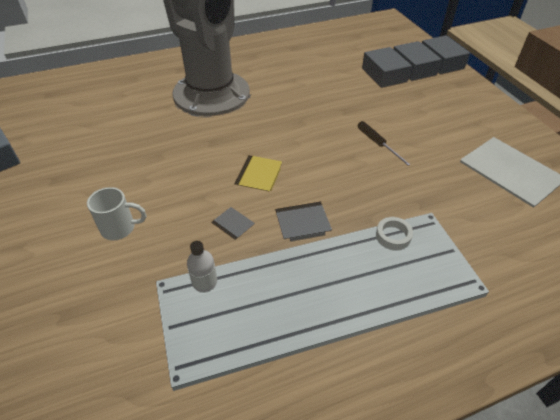

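The top view shows the grey lid at about (273,219), with its rubber strip on the robot side, just below the bed's front edge, which runs (170,184)–(400,203). The smaller grey decoy is at (328,240) and the yellow one at (287,289). The scene view agrees: lid at (303,220), bottle at (202,265), tape at (394,232).

```bash
cat > h.py <<'E'
import numpy as np, cv2
from station import bot, optics
from scipy.spatial.transform import Rotation as R
def ray(n,px,z):
    m=optics.camera_model(n); T=m["cam_to_world"]; px=np.atleast_2d(px).astype(float)
    d=np.c_[(px[:,0]-m["cx"])/m["fx"],-(px[:,1]-m["cy"])/m["fy"],-np.ones(len(px))]@T[:3,:3].T
    return T[:3,3]+d*((z-T[2,3])/d[:,2])[:,None]
def tool():
    o=bot.get_obs(); q=np.array(o["tool_rot"]); return np.array(o["eef_pos"]),R.from_quat(q[[1,2,3,0]]),o
def rows(p,rot):   # shift/turn in tool axes from the present pose to world pose
    p0,r0,o=tool(); return r0.inv().apply(np.array(p)-p0).round(4),((r0.inv()*rot).as_rotvec()/(np.pi/4)).round(4)
def proj(n,P):
    m=optics.camera_model(n); T=m["cam_to_world"]; c=(np.atleast_2d(P)-T[:3,3])@T[:3,:3]
    return np.c_[m["cx"]+m["fx"]*c[:,0]/-c[:,2], m["cy"]-m["fy"]*c[:,1]/-c[:,2]]
E
python3 - <<'E'
from h import *
im=cv2.imread("pics/top0.png"); hsv=cv2.cvtColor(im,cv2.COLOR_BGR2HSV)
roi=np.zeros(im.shape[:2],np.uint8); roi[196:262,240:350]=255
mask=((hsv[...,1]<70)|(hsv[...,2]<45)).astype(np.uint8)*255&roi
mask[:,:][hsv[...,2]>120]=0
cs=sorted(cv2.findContours(mask,0,1)[0],key=cv2.contourArea)[::-1][:2]
for c in cs:
    b=cv2.boxPoints(cv2.minAreaRect(c)); w=ray("top",b,.016); print(cv2.contourArea(c),b.round(1).tolist(),w[:,:2].round(4).tolist(), np.linalg.norm(w-np.roll(w,1,0),axis=1).round(3))
# bed
roi=np.zeros_like(roi); roi[95:210,160:415]=255
bm=((hsv[...,1]<60)&(hsv[...,2]>90)).astype(np.uint8)*255&roi
bm=cv2.morphologyEx(bm,cv2.MORPH_CLOSE,np.ones((9,9)))
c=max(cv2.findContours(bm,0,1)[0],key=cv2.contourArea); b=cv2.boxPoints(cv2.minAreaRect(c))
w=ray("top",b,.019); print("bed",b.round(1).tolist(),w[:,:2].round(4).tolist(),np.linalg.norm(w-np.roll(w,1,0),axis=1).round(3))
E
```

```text
1293.5 [[248.8000030517578, 231.6999969482422], [254.5, 199.0], [295.29998779296875, 206.10000610351562], [289.70001220703125, 238.8000030517578]] [[0.5531, 0.1116], [0.6401, 0.0985], [0.6227, -0.0102], [0.536, 0.0036]] [0.109 0.088 0.11  0.088]
636.0 [[311.0, 232.0], [331.79998779296875, 221.60000610351562], [344.79998779296875, 247.60000610351562], [324.0, 258.0]] [[0.5546, -0.0524], [0.5828, -0.1069], [0.5149, -0.1414], [0.487, -0.0871]] [0.076 0.061 0.076 0.061]
bed [[166.39999389648438, 202.10000610351562], [174.3000030517578, 102.9000015258789], [406.79998779296875, 121.5], [398.8999938964844, 220.6999969482422]] [[0.6287, 0.3324], [0.8993, 0.3212], [0.8537, -0.3055], [0.5874, -0.2824]] [0.616 0.271 0.628 0.267]
```

```bash
python3 - <<'E'
from h import *
im=cv2.imread("pics/top0.png"); g=cv2.cvtColor(im,cv2.COLOR_BGR2HSV)
# front edge: for each column scan downward from inside bed, first wood pixel (saturated)
pts=[]
for x in list(range(180,245,3))+list(range(300,355,3))+[385,388,391]:
    y0=int(184+(x-170)*19/230)
    s=g[y0-8:y0+10,x,1].astype(float); k=np.argmax(np.diff(s)); pts.append((x,y0-8+k+.5))
pts=np.array(pts); v=cv2.fitLine(pts.astype(np.float32),cv2.DIST_HUBER,0,.01,.01).ravel()
px=np.array([[170,v[3]+(170-v[2])*v[1]/v[0]],[400,v[3]+(400-v[2])*v[1]/v[0]]]); print(px, np.std(pts[:,1]-(v[3]+(pts[:,0]-v[2])*v[1]/v[0])))
for z in(0,.019):
    w=ray("top",px,z); d=w[0]-w[1]; n=np.array([d[1],-d[0]])/np.hypot(*d[:2]); print(z,w.round(4).tolist(),"yaw",np.arctan2(n[1],n[0]))
E=None
P=ray("top",px,.019)[1][:2]
for c in [(0.6401,.0985),(.6227,-.0102),(.5531,.1116),(.536,.0036)]: print(c,(np.array(c)-P)@n)
lp=np.array([(.5531+.536)/2,(.1116+.0036)/2]); th=np.arctan2(-.0131*-1*-1,.087)
print("lid near mid",lp,"yaw",th)
# pre-contact pose, closing axis along lid y
p0,r0,o=tool(); print(r0.as_matrix().round(3))
x=np.array([np.cos(th),np.sin(th),0]); 
for s in(1,-1):
    rt=R.from_matrix(np.c_[s*x,np.cross([0,0,-1],s*x),[0,0,-1]])
    print(s,rows([*(lp-x[:2]*.045),.2],rt))
E
```

```text
[[170.         184.25494385]
 [400.         204.05931091]] 0.3332063640011339
0 [[0.6796, 0.3304, 0.0], [0.6334, -0.2905, 0.0]] yaw -0.07418394803074042
0.019 [[0.6766, 0.3246, 0.019], [0.6313, -0.2857, 0.019]] yaw -0.0741839480307406
(0.6401, 0.0985) -0.019675098180234774
(0.6227, -0.0102) -0.028970840792809066
(0.5531, 0.1116) -0.10740673482812402
(0.536, 0.0036) -0.11645518369807692
lid near mid [0.54455 0.0576 ] yaw -0.1494519663217502
[[ 0.898  0.441 -0.001]
 [ 0.441 -0.897  0.001]
 [-0.    -0.002 -1.   ]]
1 (array([ 0.4771, -0.5116,  0.1038]), array([-2.000e-03,  7.000e-04,  7.718e-01]))
-1 (array([ 0.4771, -0.5116,  0.1038]), array([-1.0000e-03, -2.7000e-03, -3.2282e+00]))
```

drive_tool(deltas=[{"gripper": 100,"offset": [0.477,-0.512,0.1],"angular": [0,0,0.676]},{"gripper": 100,"offset": [0.477,-0.512,0.1],"angular": [0,0,0.676]},{"gripper": 100,"offset": [0.477,-0.512,0.1],"angular": [0,0,0.676]},{"gripper": 100,"offset": [0.477,-0.512,0.1],"angular": [0,0,0.676]},{"gripper": 100,"offset": [0.477,-0.512,0.1],"angular": [0,0,0.676]}], grip_force=30)

```text
t: 0.6
eef_pos: [0.3694, -0.3667, 0.268]
tool_rot: [-0.0, 0.999, -0.038, -0.0]
contact_force: [1.2, 0.1, 0.2]
gripper_width: 0.612
grasp_force: 0.0
```

```bash
cat >> h.py <<'E'
def yawrot(th,pitch=0):
    x=np.array([np.cos(th),np.sin(th),0]); b=np.c_[x,np.cross([0,0,-1],x),[0,0,-1]]
    return R.from_matrix(b)*R.from_euler('y',pitch)
E
python3 -c "
from h import *
print(rows([.4995,.0575,.2],yawrot(-.074)),tool()[2])"
```

```text
(array([ 0.0973, -0.4329,  0.0681]), array([-0.0002,  0.0004, -0.0033])) {'t': 0.6, 'q': array([ 0.6255626 ,  0.26412384,  0.04299691,  1.96233722, -0.01414692,
        0.91574889, -0.97166619]), 'joint_vel': array([-0.66587374, -0.30905989, -0.25920796,  0.59964251,  0.10048606,
       -0.308348  , -0.88027896]), 'joint_torque': array([ 5.98231807e+00, -4.18034720e+01,  3.18220295e+00, -2.51832676e+01,
       -2.05439364e-02,  6.10813368e-01,  6.05060477e-01]), 'eef_pos': array([ 0.36939427, -0.36674044,  0.26803519]), 'tool_rot': array([-9.75724828e-05,  9.99267349e-01, -3.82718756e-02, -1.36773114e-04]), 'contact_force': array([1.18372973, 0.14877964, 0.17371739]), 'torque': array([ 0.00098906, -0.03663748, -0.02927924]), 'grasp_force': 0.0, 'gripper_width': 0.6117439685774714}
```

drive_tool(deltas=[{"gripper": 100,"offset": [0.095,-0.42,0.065],"angular": [0,0,0]},{"gripper": 100,"offset": [0.095,-0.42,0.065],"angular": [0,0,0]},{"gripper": 100,"offset": [0.095,-0.42,0.065],"angular": [0,0,0]},{"gripper": 100,"offset": [0.095,-0.42,0.065],"angular": [0,0,0]},{"gripper": 100,"offset": [0.095,-0.42,0.065],"angular": [0,0,0]}])

```text
t: 1.1
eef_pos: [0.4415, -0.1306, 0.231]
tool_rot: [0.0, 0.999, -0.037, 0.0]
contact_force: [0.2, -0.0, 0.1]
gripper_width: 0.608
grasp_force: 0.0
```

drive_tool(deltas=[{"gripper": 100,"offset": [0.042,-0.19,0.03],"angular": [0,0,0]},{"gripper": 100,"offset": [0.042,-0.19,0.03],"angular": [0,0,0]},{"gripper": 100,"offset": [0.042,-0.19,0.03],"angular": [0,0,0]},{"gripper": 100,"offset": [0.042,-0.19,0.03],"angular": [0,0,0]},{"gripper": 100,"offset": [0.042,-0.19,0.03],"angular": [0,0,0]}])

```text
t: 1.6
eef_pos: [0.4983, 0.0613, 0.2006]
tool_rot: [-0.002, 0.999, -0.032, 0.0]
contact_force: [-1.3, -0.3, 0.1]
gripper_width: 0.607
grasp_force: 0.0
```

```bash
python3 -c "
from h import *
print(rows([.4995,.0575,.2],yawrot(-.074)),tool()[0],tool()[2]['contact_force'],tool()[2]['gripper_width'])
im=optics.read_camera('scene'); cv2.imwrite('pics/s1.png',cv2.resize(im[60:320,130:430],None,fx=2,fy=2))"
```

```text
(array([0.0015, 0.0037, 0.0006]), array([-0.0046, -0.0001,  0.0126])) [0.49825377 0.0612536  0.20060595] [-1.26478095 -0.28536565  0.13420632] 0.6074490825089829
```

View pics/s1.png

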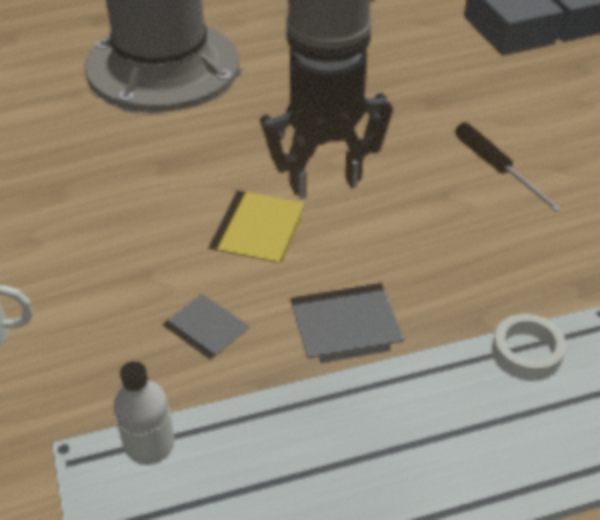

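drive_tool(deltas=[{"gripper": 100,"offset": [0.012,0.003,0.04],"angular": [0,0,0.01]},{"gripper": 100,"offset": [0.012,0.003,0.08],"angular": [0,0,0.01]},{"gripper": 100,"offset": [0.012,0.003,0.11],"angular": [0,0,0.01]},{"gripper": 100,"offset": [0.012,0.003,0.121],"angular": [0,0,0.01]},{"gripper": 100,"offset": [0.012,0.003,0.121],"angular": [0,0,0.01]}])

```text
t: 2.15
eef_pos: [0.5082, 0.0488, 0.0792]
tool_rot: [0.001, 0.999, -0.042, -0.002]
contact_force: [-0.2, -0.6, 0.0]
gripper_width: 0.61
grasp_force: 0.0
```

drive_tool(deltas=[{"gripper": 100,"offset": [0,0,0.001],"angular": [0,0,0]},{"gripper": 100,"offset": [0,0,0.002],"angular": [0,0,0]},{"gripper": 100,"offset": [0,0,0.003],"angular": [0,0,0]},{"gripper": 100,"offset": [0,0,0.004],"angular": [0,0,0]},{"gripper": 100,"offset": [0,0,0.004],"angular": [0,0,0]}])

```text
t: 2.65
eef_pos: [0.5094, 0.05, 0.0766]
tool_rot: [-0.0, 0.999, -0.041, 0.0]
contact_force: [0.8, -1.2, -0.1]
gripper_width: 0.606
grasp_force: 0.0
```

```bash
python3 -c "
from h import *
print(rows([.51,.0575,.07],yawrot(-.074)),tool()[0],tool()[2]['contact_force'],tool()[2]['gripper_width'])
im=optics.read_camera('scene'); cv2.imwrite('pics/s2.png',cv2.resize(im[130:290,200:400],None,fx=3,fy=3))"
```

```text
(array([-0.    , -0.0075,  0.0066]), array([-0.0001, -0.0008, -0.0102])) [0.50938544 0.05000036 0.07659432] [ 0.77367408 -1.22057861 -0.13150852] 0.6058010699422715
```

View pics/s2.png

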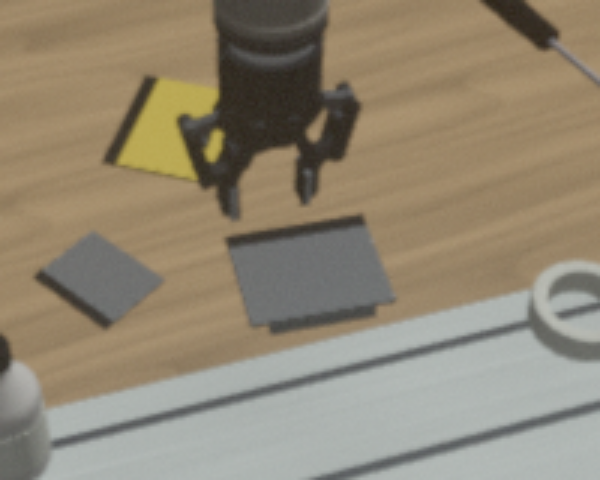

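drive_tool(deltas=[{"gripper": 100,"offset": [0,-0.004,0.001],"angular": [0,0,0]},{"gripper": 100,"offset": [0,-0.008,0.003],"angular": [0,0,0]},{"gripper": 100,"offset": [0,-0.008,0.005],"angular": [0,0,0]},{"gripper": 100,"offset": [0,-0.008,0.006],"angular": [0,0,0]},{"gripper": 100,"offset": [0,-0.008,0.006],"angular": [0,0,0]}])

```text
t: 3.2
eef_pos: [0.5097, 0.0579, 0.0699]
tool_rot: [0.0, 0.999, -0.041, -0.0]
contact_force: [1.1, -0.1, -0.4]
gripper_width: 0.613
grasp_force: 0.0
```

drive_tool(deltas=[{"gripper": 100,"offset": [0,0,0.001],"angular": [0,0,0]},{"gripper": 100,"offset": [0,0,0.002],"angular": [0,0,0]},{"gripper": 100,"offset": [0,0,0.002],"angular": [0,0,0]}])

```text
t: 3.5
eef_pos: [0.5099, 0.0579, 0.0693]
tool_rot: [0.0, 0.999, -0.041, 0.0]
contact_force: [-4.3, -0.4, 14.3]
gripper_width: 0.604
grasp_force: 7.1
```

drive_tool(deltas=[{"gripper": 100,"offset": [0,0,-0.007],"angular": [0,0,0]},{"gripper": 100,"offset": [0.01,0,-0.007],"angular": [0,0,0]},{"gripper": 100,"offset": [0.018,0,-0.007],"angular": [0,0,0]},{"gripper": 100,"offset": [0.024,0,-0.007],"angular": [0,0,0]},{"gripper": 100,"offset": [0.03,0,-0.007],"angular": [0,0,0]}])

```text
t: 4.0
eef_pos: [0.5399, 0.0552, 0.0748]
tool_rot: [0.0, 0.999, -0.041, -0.001]
contact_force: [-1.9, -0.5, 1.1]
gripper_width: 0.608
grasp_force: 1.0
```

drive_tool(deltas=[{"gripper": 100,"offset": [0.004,0,0],"angular": [0,0,0]},{"gripper": 100,"offset": [0.008,0,0],"angular": [0,0,0]},{"gripper": 100,"offset": [0.012,0,0],"angular": [0,0,0]},{"gripper": 100,"offset": [0.014,0,0],"angular": [0,0,0]},{"gripper": 100,"offset": [0.014,0,0],"angular": [0,0,0]}])

```text
t: 4.5
eef_pos: [0.5542, 0.0544, 0.0753]
tool_rot: [-0.0, 0.999, -0.041, 0.0]
contact_force: [-0.9, -0.9, 0.5]
gripper_width: 0.6
grasp_force: 0.0
```

```bash
python3 -c "
from h import *
print(tool()[0],tool()[2]['contact_force'],tool()[2]['torque'])
im=optics.read_camera('scene'); cv2.imwrite('pics/s3.png',cv2.resize(im[130:290,200:400],None,fx=3,fy=3))"
```

```text
[0.55418607 0.05439803 0.07525425] [-0.92626088 -0.88266625  0.51254964] [ 0.02372022 -0.01258357 -0.00548608]
```

View pics/s3.png

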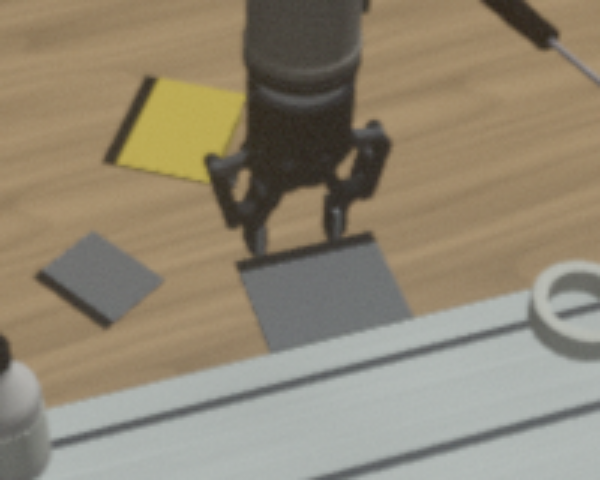

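The lid is now close against the bed edge (far edge at about (272,350)–(410,315) in the crop), with both fingertips on the near rim. I'll press on gently until force builds.

drive_tool(deltas=[{"gripper": 100,"offset": [0.0015,0,0],"angular": [0,0,0]},{"gripper": 100,"offset": [0.003,0,0],"angular": [0,0,0]},{"gripper": 100,"offset": [0.003,0,0],"angular": [0,0,0]}])

```text
t: 4.85
eef_pos: [0.5568, 0.0542, 0.0752]
tool_rot: [-0.0, 0.999, -0.041, 0.0]
contact_force: [-0.5, 0.2, 0.5]
gripper_width: 0.605
grasp_force: 0.3
```

drive_tool(deltas=[{"gripper": 100,"offset": [0.0015,0,0],"angular": [0,0,0]},{"gripper": 100,"offset": [0.003,0,0],"angular": [0,0,0]},{"gripper": 100,"offset": [0.003,0,0],"angular": [0,0,0]}])

```text
t: 5.15
eef_pos: [0.5579, 0.054, 0.0751]
tool_rot: [0.0, 0.999, -0.041, -0.002]
contact_force: [-7.3, 0.8, 7.4]
gripper_width: 0.609
grasp_force: 3.7
```

drive_tool(deltas=[{"gripper": 100,"offset": [0.001,0,-0.003],"angular": [0,0,0]},{"gripper": 100,"offset": [0.001,0,-0.006],"angular": [0,0,0]},{"gripper": 100,"offset": [0.0015,0,-0.009],"angular": [0,0,0]},{"gripper": 100,"offset": [0.002,0,-0.012],"angular": [0,0,0]}])

```text
t: 5.55
eef_pos: [0.5588, 0.0535, 0.0861]
tool_rot: [0.001, 0.999, -0.041, -0.003]
contact_force: [-7.2, 0.4, -0.6]
gripper_width: 0.604
grasp_force: 3.6
```

```bash
python3 -c "
from h import *
print(tool()[0],tool()[2]['contact_force'],tool()[2]['torque'])
im=optics.read_camera('scene'); cv2.imwrite('pics/s4.png',cv2.resize(im[130:290,200:400],None,fx=3,fy=3))"
```

```text
[0.55876644 0.05346304 0.08612563] [-7.1559717   0.36048688 -0.55839538] [0.03937482 1.60408108 0.19590586]
```

View pics/s4.png

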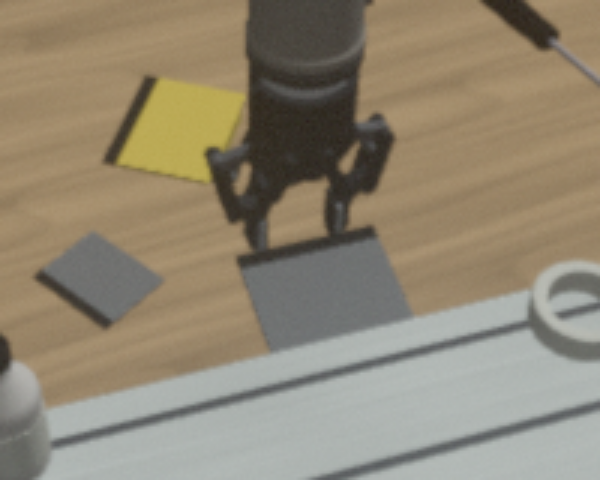

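drive_tool(deltas=[{"gripper": 100,"offset": [0.0005,0,-0.004],"angular": [0,0,0]},{"gripper": 100,"offset": [0.0015,0,-0.008],"angular": [0,0,0]},{"gripper": 100,"offset": [0.0025,0,-0.012],"angular": [0,0,0]},{"gripper": 100,"offset": [0.004,0,-0.016],"angular": [0,0,0]}])

```text
t: 6.0
eef_pos: [0.5619, 0.0533, 0.102]
tool_rot: [0.001, 0.999, -0.041, -0.004]
contact_force: [-9.7, 0.2, 2.4]
gripper_width: 0.61
grasp_force: 5.1
```

```bash
python3 -c "
from h import *
print(tool()[0],tool()[2]['contact_force'],tool()[2]['torque'])
im=optics.read_camera('scene'); cv2.imwrite('pics/s5.png',cv2.resize(im[130:290,200:400],None,fx=3,fy=3))"
```

```text
[0.56187254 0.05327123 0.10196056] [-9.65930702  0.21409708  2.41979992] [0.12536178 2.20060157 0.17690365]
```

View pics/s5.png

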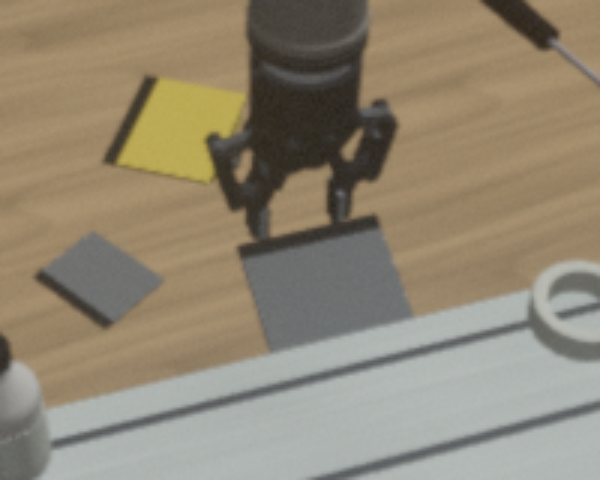

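drive_tool(deltas=[{"gripper": 100,"offset": [0.003,0,-0.008],"angular": [0,0,0]},{"gripper": 100,"offset": [0.007,0,-0.016],"angular": [0,0,0]},{"gripper": 100,"offset": [0.0115,0,-0.024],"angular": [0,0,0]},{"gripper": 100,"offset": [0.017,0,-0.031],"angular": [0,0,0]}])

```text
t: 6.45
eef_pos: [0.5803, 0.0522, 0.1339]
tool_rot: [0.0, 0.999, -0.041, -0.003]
contact_force: [-5.6, 0.1, 4.1]
gripper_width: 0.609
grasp_force: 2.8
```

```bash
python3 -c "
from h import *
print(tool()[0],tool()[2]['contact_force'],tool()[2]['torque'])
im=optics.read_camera('scene'); cv2.imwrite('pics/s6.png',cv2.resize(im[130:290,200:400],None,fx=3,fy=3))"
```

```text
[0.58034858 0.05216254 0.13393873] [-5.56806282  0.12605011  4.09576554] [0.08058564 1.17848541 0.05740191]
```

View pics/s6.png

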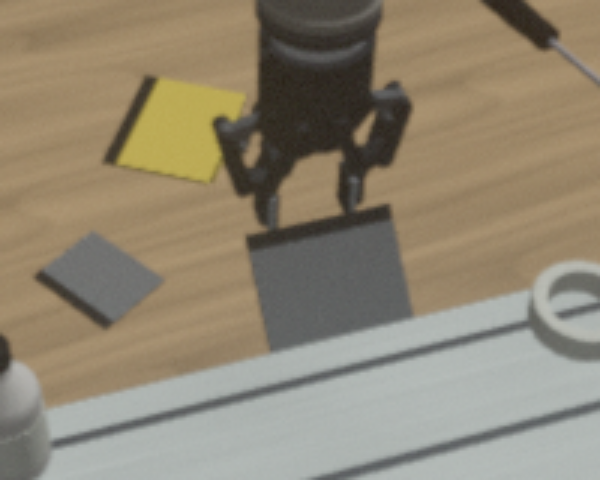

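drive_tool(deltas=[{"gripper": 100,"offset": [0.0095,0,-0.008],"angular": [0,0,0]},{"gripper": 100,"offset": [0.02,0,-0.014],"angular": [0,0,0]},{"gripper": 100,"offset": [0.032,0,-0.018],"angular": [0,0,0]}])

```text
t: 6.8
eef_pos: [0.6156, 0.0493, 0.153]
tool_rot: [-0.0, 0.999, -0.041, 0.001]
contact_force: [0.1, -0.0, -0.2]
gripper_width: 0.608
grasp_force: 0.0
```

```bash
python3 -c "
from h import *
print(tool()[0],tool()[2]['contact_force'],tool()[2]['torque'])
im=optics.read_camera('scene'); cv2.imwrite('pics/s7.png',cv2.resize(im[130:290,200:400],None,fx=3,fy=3))"
```

```text
[0.61563796 0.04931892 0.15296659] [ 0.05078343 -0.02170382 -0.18418545] [0.06050368 0.01083518 0.00565802]
```

View pics/s7.png

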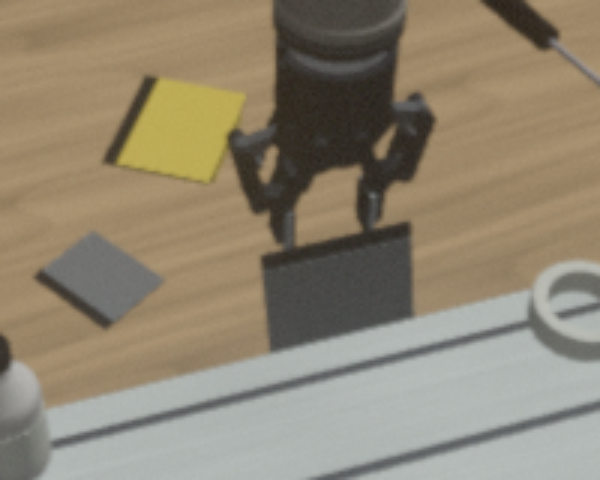

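The lid is leaning back on both fingertips at roughly 70°, with its rim at (262,255)–(410,228) in the crop. I'll push it forward over the edge.

drive_tool(deltas=[{"gripper": 100,"offset": [0.01,0,0.001],"angular": [0,0,0]},{"gripper": 100,"offset": [0.02,0,0.003],"angular": [0,0,0]},{"gripper": 100,"offset": [0.028,0,0.003],"angular": [0,0,0]},{"gripper": 100,"offset": [0.034,0,0.002],"angular": [0,0,0]}])

```text
t: 7.25
eef_pos: [0.6489, 0.0465, 0.1496]
tool_rot: [0.0, 0.999, -0.041, -0.0]
contact_force: [-0.5, 0.6, -0.6]
gripper_width: 0.607
grasp_force: 0.0
```

drive_tool(deltas=[{"gripper": 100,"offset": [0.005,0,0],"angular": [0,0,0]},{"gripper": 100,"offset": [0.01,0,-0.001],"angular": [0,0,0]},{"gripper": 100,"offset": [0.015,0,-0.002],"angular": [0,0,0]}])

```text
t: 7.55
eef_pos: [0.6636, 0.0454, 0.1523]
tool_rot: [-0.0, 0.999, -0.041, -0.0]
contact_force: [-0.8, -1.1, 0.1]
gripper_width: 0.605
grasp_force: 0.0
```

```bash
cat >> h.py <<'E'
def lidmask(n,box):
    im=optics.read_camera(n); x0,y0,x1,y1=box; hsv=cv2.cvtColor(im,cv2.COLOR_BGR2HSV)
    m=((hsv[...,2]<115)&(hsv[...,1]<90)).astype(np.uint8)*255; k=np.zeros_like(m); k[y0:y1,x0:x1]=255; m&=k
    return im,m
E
python3 -c "
from h import *
print(tool()[0],tool()[2]['contact_force'])
im,m=lidmask('scene',(270,190,345,290)); cv2.imwrite('pics/s8.png',im)
# coarse text picture of darkness
g=cv2.cvtColor(im,cv2.COLOR_BGR2GRAY)[190:280:4,265:350:4]
for r in g: print(' '.join('%3d'%v for v in r))
"
```

```text
[0.66364825 0.04542044 0.15228178] [-0.76704087 -1.0637027   0.05406347]
122 147 149 144 144  98 138 130  86  47  52  40  47  46  46  46  42  44  59  56  65  54
141 139 137 138 138  74  94  79  61  49  49  46  55  56  42  47  46  50 140  41  47  45
139 145 147 144 141  61  60  61 136  51  47  46  44  43  46  48  45  70  78  59  47  73
142 141 141 146 143  96  48  68 137  49  58  50  45  55  59  78  61  48  56  50  49 124
145 139 137 141 141 139  48  73  99  46  57  47  99 139 136 136  54  45  43  66  68 138
144 145 143 148 150 148  54  50  66  63  55  57 140 139 141 133  46  65  89 133 140 148
152 151 145 137 136 140 119  51  55  46  58 136 135 135 137 131  45  77 144 149 141 137
137 141 142 141 143 142 144  71  65  53  96 135 141 144 147 145  50  74 132 134 138 138
143 144 141 143 140 139 133 134  74  56  87 146 147 146 136 125  62  97 111  67 101 132
139 138 137 138 140 147 149 150 134  58  88 122 114 106  85  64  53  56  64  66 138 136
140 143 148 150 147 146 142 141 122  98  71  60  52  56  64  65  67  67  65 110 136 141
150 146 143 142 144 143 144 118  57  59  67  73  69  67  68
[... 296 characters left out ...]
 130 133 145 165 177 179 179 180 180 181 181 180 168 129  96 111 148 181 184 187 183
167 177 180 179 178 178 178 178 175 167 133 100 105 143 180 184 183 184 183 185 184 186
178 178 179 178 176 166 132  96  97 143 178 182 181 181 182 183 184 185 185 184 181 182
178 170 135  99 100 133 175 178 179 176 180 182 183 183 183 183 182 181 181 182 182 182
 94 131 172 177 179 175 175 178 179 179 179 180 180 181 181 181 182 183 183 183 184 184
177 180 177 179 179 178 179 180 179 179 179 181 181 182 180 179 181 179 184 182 182 182
180 179 180 181 181 179 181 179 177 177 179 179 180 181 181 180 180 180 180 180 181 182
180 180 181 180 179 178 180 180 182 180 181 181 179 179 179 179 183 182 180 170 126  98
```

```bash
python3 -c "
from h import *
n=np.array([np.cos(-.074),np.sin(-.074)]);t=np.array([-n[1],n[0]])
A=np.array([.659,.049])
for zb in (0,12):
  for th in (1.3,1.57,1.75,1.9,2.1):
    c=A-n*.09*np.cos(th); z=.09*np.sin(th)+zb/1000
    print(zb,th,proj('scene',[[*(c+t*.055),z],[*(c-t*.055),z]]).round(0).tolist())
print(proj('scene',[[*(A+t*.055),.019],[*(A-t*.055),.019]]).round(0).tolist())
p=tool()[0];print('tips',proj('scene',[[p[0]+n[0]*.011+s*t[0],p[1]+s*t[1],p[2]-.0695] for s in(.032,-.032)]).round(0).tolist())
"
```

```text
0 1.3 [[338.0, 206.0], [288.0, 217.0]]
0 1.57 [[342.0, 213.0], [291.0, 225.0]]
0 1.75 [[345.0, 219.0], [294.0, 231.0]]
0 1.9 [[348.0, 225.0], [296.0, 237.0]]
0 2.1 [[350.0, 233.0], [298.0, 246.0]]
12 1.3 [[338.0, 202.0], [288.0, 213.0]]
12 1.57 [[343.0, 209.0], [291.0, 221.0]]
12 1.75 [[346.0, 215.0], [294.0, 227.0]]
12 1.9 [[348.0, 221.0], [296.0, 233.0]]
12 2.1 [[351.0, 229.0], [299.0, 242.0]]
[[339.0, 235.0], [291.0, 247.0]]
tips [[333.0, 224.0], [304.0, 231.0]]
```

drive_tool(deltas=[{"gripper": 100,"offset": [0.006,0,0.003],"angular": [0,0,0]},{"gripper": 100,"offset": [0.012,0,0.006],"angular": [0,0,0]},{"gripper": 100,"offset": [0.018,0,0.009],"angular": [0,0,0]},{"gripper": 100,"offset": [0.018,0,0.009],"angular": [0,0,0]}])

```text
t: 8.0
eef_pos: [0.6818, 0.0437, 0.1425]
tool_rot: [0.0, 0.999, -0.041, -0.0]
contact_force: [-1.5, -0.2, -0.5]
gripper_width: 0.61
grasp_force: 0.0
```

```bash
python3 -c "
from h import *
print(tool()[0],tool()[2]['contact_force'])
im,m=lidmask('scene',(270,190,345,290)); cv2.imwrite('pics/s9.png',im)
g=cv2.cvtColor(im,cv2.COLOR_BGR2GRAY)[206:300:4,281:370:4]
for r in g: print(' '.join('%3d'%v for v in r))
"
```

```text
[0.68181493 0.04366959 0.14248528] [-1.47665891 -0.17265312 -0.49974038]
144 125  80  78  61  68  44  45  45  56  42  48  46  47 123  58  49  46  70 142 147 149 145
150 148  54  54  80 121  61  46  50  46  45  45  48  44  59  56  56  46 145 143 139 142 142
139 141  67  54 107  94  50  60  50  52 103 132 134  47  48  53  45  53 138 140 139 136 134
143 143 123  45  75  57  51  49  52 141 148 146 125  56  46  88 132 137 131 130 130 132 131
143 135 136  49  51  67  47  51 127 147 136 115  98  49  74 134 132 134 134 135 132 130 130
141 148 149  89  50  46  47  81  89  71  75 115  68  50  65 138 139 139 136 136 135 139 137
145 143 143 113  83  54  72  78 113 112 113  86  67  57 112 140 138 141 139 147 166 181 181
144 142 127  93 101  57  77 102 114 115 116 114 106 103 119 148 165 180 182 182 183 181 182
137 138 116 113 108 103  85 115 115 117 116 113 116  80 114 167 182 184 185 182 183 172 125
135 134 103 114  87 117 117 116 117 117 119 116 117 107 115 119 183 176 126  95 114 152 178
136 135 130 115 112 115 117 116 119 115 111 115 115 114 101 118 112 157 179 183 183 182 180
167 177 180 117
[... 480 characters left out ...]
 182 181 181 181 185 184 182 183 183 182 182 183 184 179
182 179 181 179 179 181 181 181 179 179 180 183 180 182 181 182 182 184 182 164 108  99 118
177 179 180 179 180 181 181 181 181 181 180 181 182 181 180 169 124  96 107 149 182 185 185
182 182 182 182 181 180 179 181 182 179 180 172 136  97  98 130 180 186 186 185 187 184 184
184 181 182 181 181 179 181 177 156 106  95 114 159 180 185 184 186 185 186 185 187 186 186
181 180 182 179 167 125  96 102 145 178 181 183 181 182 183 186 186 184 185 185 184 183 184
173 135  97 100 127 177 180 180 180 180 179 183 182 181 182 185 185 186 184 183 186 184 183
114 155 179 182 182 180 180 181 183 181 179 180 183 182 181 182 185 184 184 183 184 185 185
```

drive_tool(deltas=[{"gripper": 100,"offset": [-0.02,0,-0.03],"angular": [0,0,0]},{"gripper": 100,"offset": [-0.05,0,-0.04],"angular": [0,0,0]},{"gripper": 100,"offset": [-0.09,0,-0.04],"angular": [0,0,0]},{"gripper": 100,"offset": [-0.095,0,-0.04],"angular": [0,0,0]}])

```text
t: 8.45
eef_pos: [0.582, 0.0521, 0.1831]
tool_rot: [0.0, 0.999, -0.04, -0.002]
contact_force: [0.1, 0.2, -0.6]
gripper_width: 0.609
grasp_force: 0.0
```

```bash
python3 -c "
from h import *
print(tool()[0],tool()[2]['contact_force'])
im=optics.read_camera('scene'); a=cv2.resize(im[150:310,230:400],None,fx=2.3,fy=2.3)
im=optics.read_camera('top'); b=cv2.resize(im[150:310,200:370],None,fx=2.3,fy=2.3)
cv2.imwrite('pics/s10.png',np.hstack([a,b]))"
```

```text
[0.58201247 0.05211846 0.18308479] [ 0.12990423  0.16606965 -0.61873821]
```

View pics/s10.png

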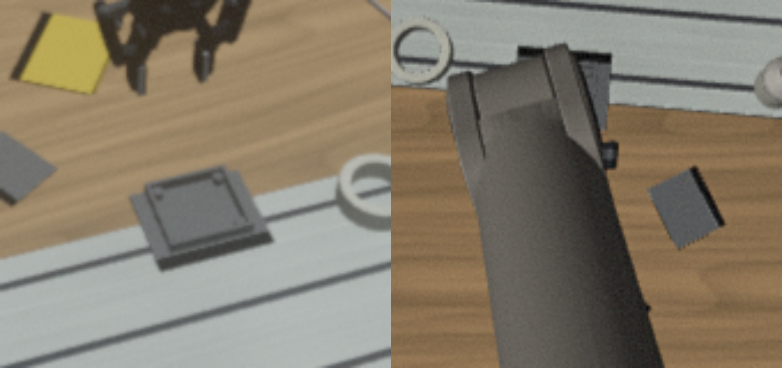

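The scene crop (left half) shows the lid flipped with its frame up and its front edge hanging over, at about (135,195)–(225,170). The rubber strip is on the far side and the neighbouring objects haven't moved. Next I'll push it back.

drive_tool(deltas=[{"gripper": 100,"offset": [0,0,0.03],"angular": [0,0,0]},{"gripper": 100,"offset": [0,0,0.06],"angular": [0,0,0]},{"gripper": 100,"offset": [0.01,0,0.083],"angular": [0,0,0]},{"gripper": 100,"offset": [0.025,0,0.0885],"angular": [0,0,0]},{"gripper": 100,"offset": [0.035,0,0.0885],"angular": [0,0,0]}])

```text
t: 9.05
eef_pos: [0.6227, 0.0484, 0.0931]
tool_rot: [0.0, 0.999, -0.041, -0.001]
contact_force: [-0.0, -0.2, -0.3]
gripper_width: 0.608
grasp_force: 0.3
```

drive_tool(deltas=[{"gripper": 100,"offset": [0.008,0,0],"angular": [0,0,0]},{"gripper": 100,"offset": [0.016,0,0],"angular": [0,0,0]},{"gripper": 100,"offset": [0.024,0,0],"angular": [0,0,0]},{"gripper": 100,"offset": [0.03,0,0],"angular": [0,0,0]},{"gripper": 100,"offset": [0.033,0,0],"angular": [0,0,0]}])

```text
t: 9.55
eef_pos: [0.655, 0.0461, 0.0952]
tool_rot: [-0.0, 0.999, -0.041, 0.0]
contact_force: [-1.6, -0.3, 2.2]
gripper_width: 0.605
grasp_force: 0.9
```

drive_tool(deltas=[{"gripper": 100,"offset": [0.004,0,0],"angular": [0,0,0]},{"gripper": 100,"offset": [0.008,0,0],"angular": [0,0,0]},{"gripper": 100,"offset": [0.008,0,0],"angular": [0,0,0]},{"gripper": 100,"offset": [-0.02,0,0],"angular": [0,0,0]},{"gripper": 100,"offset": [-0.05,0,-0.03],"angular": [0,0,0]}])

```text
t: 10.05
eef_pos: [0.6022, 0.0498, 0.1216]
tool_rot: [0.001, 0.999, -0.041, -0.003]
contact_force: [-0.3, 0.6, 0.4]
gripper_width: 0.61
grasp_force: 0.0
```

drive_tool(deltas=[{"gripper": 100,"offset": [-0.01,0,-0.04],"angular": [0,0,0]},{"gripper": 100,"offset": [-0.05,0,-0.09],"angular": [0,0,0]},{"gripper": 100,"offset": [-0.1,0.05,-0.12],"angular": [0,0,0]},{"gripper": 100,"offset": [-0.12,0.1,-0.12],"angular": [0,0,0]},{"gripper": 100,"offset": [-0.12,0.15,-0.12],"angular": [0,0,0]}])

```text
t: 10.55
eef_pos: [0.4813, -0.0583, 0.2435]
tool_rot: [-0.0, 0.999, -0.039, 0.001]
contact_force: [1.5, -1.1, -0.8]
gripper_width: 0.61
grasp_force: 0.0
```

drive_tool(deltas=[{"gripper": 100,"offset": [0,0.05,0],"angular": [0,0,0]},{"gripper": 100,"offset": [0,0.1,0],"angular": [0,0,0]},{"gripper": 100,"offset": [0,0.15,0],"angular": [0,0,0]},{"gripper": 100,"offset": [0,0.2,0],"angular": [0,0,0]},{"gripper": 100,"offset": [0,0.2,0],"angular": [0,0,0]}])

```text
t: 11.05
eef_pos: [0.4643, -0.266, 0.2422]
tool_rot: [0.002, 0.999, -0.046, 0.0]
contact_force: [-0.8, -0.4, 0.7]
gripper_width: 0.611
grasp_force: 0.0
```

```bash
python3 -c "
from h import *
print(tool()[0],tool()[2]['contact_force'])
im=optics.read_camera('top'); cv2.imwrite('pics/t11.png',im); cv2.imwrite('pics/sc11.png',optics.read_camera('scene'))
hsv=cv2.cvtColor(im,cv2.COLOR_BGR2HSV)
print('val',*[' '.join('%3d'%v for v in r) for r in hsv[160:212:3,240:310:3,2]],sep='\n')
print('sat',*[' '.join('%3d'%v for v in r) for r in hsv[160:212:3,240:310:3,1]],sep='\n')
b=cv2.imread('pics/top0.png'); d=cv2.absdiff(im,b).max(2); print('moved', [cv2.boundingRect(c) for c in cv2.findContours((d>40).astype(np.uint8),0,1)[0] if cv2.contourArea(c)>15])
"
```

```text
[ 0.4643301  -0.26596399  0.24222197] [-0.81142197 -0.38174275  0.70361764]
val
162 161 166 163 164 167  88  90  90  82  87  75  72  69  61  70  77  75  89 110 155 159 157 161
161 164 163 163 158 156  83  86  83  87  88  88  89  85  90  87  85  73  87 114 162 160 159 161
156 160 158 163 161 143  84  87  89  83  85  90  85  90  88  85  84  77  84 159 161 161 163 165
169 168 168 167 169 118  89  81  85  89  89  90  87  88  90  87  88  76  85 158 160 152 156 155
163 165 159 162 165  96  91  68  91  89  88  86  86  89  93  89  91  90  85 159 158 161 156 158
165 159 163 167 167  90  90  56  88  86  86  85  92  87  88  84  86  85  86 156 159 156 158 158
 51  52  59  85 100  91  92  64  86  89  82  89  92  90  89  92  87  88  84 157 156 157 155 157
169 171 172 152 138  88  90  79  86  87  91  87  91  88  84  89  88  87  86 153 152 157 161 161
164 165 167 169 168  97  81  74  77  85  88  84  90  90  89  84  88  85  90  84  68  57  52  49
163 163 166 164 165 163 164 168 160 165 170 168 141 123 109  79  76  86  97 153 156 158 157 159
 93 101 131 170 154 152 158 170 169 170 161 166 164 165 162 
[... 1827 characters left out ...]
  15  10  12  12   8  11  11   9  14
112 108 114 112 116 106 110 105 106 102 108 110 110 113 110 116 113 115 113 113 102  87  75  40
113 109 109 108 110 110 104 110 107 110 108 104 112 109 111 106 105 113 110 111 105 114 117 105
108 111 112 110 108 103 113 108 108 105 108 112 110 114 112 104 106 111 108 107 107 107 115 108
107 111 109 105 105 108 108 112 112 103 106 107 110 101 114 109 112 106 110 111 107 107 106 111
111 109 108 113 106 109 105 117 112 110 116 106 104 111 108 108 110 109 106 111 112 104 105 115
102 112 109 104 109 108 112 113 110 106 114 108 102 110 111 106 115 108 114 113 112 102 112 112
moved [(389, 242, 130, 178), (249, 200, 46, 40), (254, 182, 41, 7), (255, 152, 43, 30)]
```

```bash
python3 -c "
from station import bot
print(bot.hand_in())"
```

```text
the job is handed in; nothing more can be done
None
```

The job is handed in. The lid was flipped frame-up onto the bed and pushed back until its near edge was about 14 mm inside the bed's front edge; in the last top picture the bottle, tape roll and screwdriver showed no movement, but the arm was over the mug, so I couldn't check it there.

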